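# Return the test probe and set the tally wheel

### The job

Put the loose red test probe back in the rack: press it sideways into the pair of spring clips of the empty lane until it has snapped fully home in both. Then roll the ridged tally wheel up until its orange ridge points straight up, in line with the white index lines, and let go of everything. Leave the filament spool, the breadboard and the glue bottle where they are.

Things in the scene. Friction and masses are not known exactly. Their poses are not given: they have to be found in the camera images.
- probe_center (a point): Centre of the loose red test probe, which starts flat on the desk (centre 9 mm up): a round rod 150 mm long, 16 mm in diameter, along its own x, with a black square grip block (40 mm long, 18 x 18 mm) round its middle; about 60 g. x points to the end with the brass band; either way round is right in the clips.
- probe: The same probe; its origin is on the underside of the grip block, 9 mm below probe_center as it lies on the desk.
- rack_seat (a point): Where the probe's centre lies when home in the rack's empty lane, 40 mm above the desk. x: along the lane (probe parallel to it, either way round); z: up. Clips at x = -45 and +45 mm, each 14 mm wide, open at the top; between them is room for the grip block (18 mm play either way along x) and for fingers down to the base. Saddles 8 mm below this point carry the rod.
- rack: Fixed probe rack: green base 130 (x) x 150 (y) x 12 mm, origin under its centre, with two aluminium rails across it. Empty lane at y = -40 mm, a fixed black probe fills the lane at y = +40. Each clip of the empty lane has two sprung steel jaws: noses 12 mm apart, 47 mm above the desk, flared lips up to 60 mm. A rod pressed straight down spreads them (about 10 N in all) and snaps in.
- wheel_axle (a point): Centre of the tally wheel on its axle, 75 mm above the desk; fixed. y: along the axle; x: level, the way the top of the wheel moves when rolled up; z: up. White hub of 46 mm radius, 30 mm wide; eight ridges 45 degrees apart, 8 mm thick, 30 mm wide, out to 60 mm radius: one orange, the opposite one blue, six black. Its upper half stands free above the cheeks.
- counter: Fixed tally counter that carries the wheel: grey base 150 (x) x 80 (y) x 12 mm, origin under its centre, axes as wheel_axle. Two dark grey cheeks beside the wheel, 120 mm long, 10 mm thick, centred at y = -26 and +26 mm, top 76 mm above the desk, each with a white upright index line at x = 0.
- wheel (a joint): Wheel angle q in rad: the orange ridge points along (sin q, 0, cos q) in the axes of wheel_axle, so 0 is straight up and negative leans to -x. Grows as ridges on top are pushed to +x (rolling up). Starts between -2.3 and -1.25; stops at -2.6 and +0.8. No clicks: it turns stiffly (about 3 N at a ridge) and stays where it is left.
- spool: Bystander: loose filament spool lying flat, black flanges 100 mm across, green winding, 45 mm high; origin at the centre of its underside. Leave it.
- breadboard: Bystander: loose cream breadboard 55 x 165 mm, 24 mm high with its green display module; origin at the centre of its underside. Leave it.
- glue: Bystander: loose white glue bottle with an orange cap, 40 mm in diameter, 90 mm high; origin at the centre of its underside. Leave it.
There are look-alikes about, which are no part of the job. What is meant by the counter is not purple, and is the smaller of those in its own colour.

How it is judged:
By the outcome, as a careful person would: the job done as asked, in the order asked, and still so for the second after the job is handed in, with the robot touching nothing.
It also fails if it takes over 64 s, if anything falls off the work surface, if the arm or the gripper's body presses on something with over 40 N, if the wrist force passes 120 N, or if a joint passes its speed limit or range.

### The arm

A 6-joint arm with a two-finger parallel gripper is mounted at the origin on the work surface. World frame = base frame: x ahead of the robot, y to its left, z up, the work surface at z = 0. Lengths are in mm, angles in rad, forces in N, time in s.
With the tool pointing down it reaches from about 400 to 925 mm from the base axis. Payload 12.5 kg.
Tool frame: the origin (TCP) lies on the front face of the gripper's body, between the roots of the fingers; the fingertips stand 78 mm ahead of it and the grasp point (between the pads) lies 59 mm ahead of it (env.nose_length is the distance from the TCP to the fingertips, in mm); z points along the fingers, y is the line along which they close (so a half turn about z gives the same grasp; the last joint's range is limited). The gripper opens to 95 mm and grips with 3 to 60 N. Pads are 20 mm wide; open, the fingers measure 119 mm over their backs; the gripper's body (75 mm by 180 mm) begins 59 mm behind the grasp point.
Start: joints at [1.034, 0.491, 1.559, -0, 1.092, -0.106], TCP at [260.981, 567.914, 292.261] pointing down, gripper open.
Joint ranges: [-3.1, 3.1], [-0.84, 2.19], [0.05, 2.79], [-1.13, 4.28], [0.06, 2.93], [-2.69, 2.69]. Speed limits (rad/s): [2.22, 2.22, 2.79, 3.14, 3.14, 3.14].

### API

Orientations are given as [roll, pitch, yaw] about the fixed x, y, z axes, in that order (R = Rz(yaw) Ry(pitch) Rx(roll)).
In Python, from cell import env gives the robot as it stands.
- The arm moves only by the tool jog_arm, never from a script. Its argument "motion" is a list of rows, each a list of 7 numbers: the turn, a rotation vector about the tool's x, y, z in degrees, then the shift along the tool's x, y, z in mm, then the finger opening in mm, from 0 to 95.1. In form: [[wx, wy, wz, x, y, z, hand], ...]. A call has 1 to 10 rows; each row shifts and turns the commanded pose from where the row before left it, along the tool's axes as they then stand; what a row does not reach is not made up. A row lasts 1/8 s, in which the tool goes at most 62.5 mm and 10.7 degrees, less where a joint would pass 70% of its speed; a pose out of reach is approached as far as the arm can. A call is refused whole if a number of a shift passes 62.5 or a number of a turn 10.7, either way. A call with a gripper value outside its range is refused whole. The fingers move at their own pace and stop on an object; the grip force is fixed at half the most. Time passes only in rows, so rows that do not move let the fingers close. It gives the time, the measured TCP pose, the force, the opening and the grip force at its end, in the units of the state.
- env.state(): the state, without advancing time (a new reading comes with each control period).
- env.read_camera(name): name is "scene" or "top" or "wrist"; returns a dict with "color" (384x512x3 uint8, red, green, blue), "z_map" (384x512 float32, mm along the optical axis (not along the pixel's ray), 0 where there is no reading), "camera_matrix" (3x3 intrinsics, pixels), "world_to_cam" (4x4, takes a point from world to camera coordinates). Camera axes: x right, y up, looking along -z (the intrinsics and any distortion apply to the point x, -y, -z); pixel columns grow to the right and rows downward; lengths in mm; the calibration is good to about 2 mm. The wrist camera is an equidistant fisheye: a pixel r from the principal point sees the ray r / f radians off the axis. A picture is of the moment at which its call begins.
- env.job_done(): hands the job in; it is judged then, once.
Trained networks look in the newest picture that a camera, given by its name, has taken for a name from the list of things; names that differ only in an ending like _2 or _b are one class to them, and where a whole thing is asked for, a point or a joint stands for the part that bears it (a point fixed in the world has none). Each returns a list of dicts, best first, with "score" (0 to 1); they miss things now and then, are a little off and sometimes report something else, mostly with a low value. They report only what shows in the picture. A call takes as long as a camera call. They do not tell look-alikes from the thing itself.
- env.recognise(camera, thing): "location" ([column, row] in pixels, amid what is visible of it).
The state is a dict: "t": time; "joints": joint angles; "qvel": joint speeds; "tau": joint torques, N m; "eef_pos": TCP position; "tcp_rot": TCP orientation; "ft_force": force on the tool from outside, world axes, zero at the start; "moment": the same for the moment, N m; "opening": opening from 0.0 (shut) to 1.0 (fully open); "grip_force": force on a finger pad.
Only numpy, scipy, OpenCV 4.12 (cv2) and the standard library are available. Lean on these libraries where they do the work, as an engineer would, in place of code of your own. Each camera call takes 0.05 s, during which the arm holds its last target. There are 200 camera calls.

## Working session

There is one attempt and no reset: what is moved stays moved. The work goes in short steps, Python scripts to look and compute and a tool call to move; the robot and the scene stay as the last step left them, time stands still between calls to the robot, and variables do not carry over. Pictures are saved under pics/ and viewed, at most 10 in all, crops included, and the job is handed in when it is done.

Besides the shell and the picture viewer there is one more tool, called after "Request:" by a JSON object that holds its "api" and its "payload", one argument or row to a line. jog_arm: Moves the arm, as the interface text tells. Its arguments: {"type":"object","properties":{"motion":{"type":"array"}},"required":["motion"]}

```bash
mkdir -p pics
cat > h.py <<'E'
import numpy as np, cv2
from cell import env
def save(c,name,d=None):
    d=d or env.read_camera(c); cv2.imwrite('pics/'+name,d['color'][:,:,::-1]); return d
def pt(d,u,v):
    z=d['z_map'][int(v),int(u)]; K=d['camera_matrix']
    p=np.array([(u-K[0,2])/K[0,0]*z,-(v-K[1,2])/K[1,1]*z,-z,1])
    return (np.linalg.inv(d['world_to_cam'])@p)[:3]
E
python3 - <<'E'
from h import *
s=env.state(); print({k:np.round(v,3) for k,v in s.items()})
D={c:env.read_camera(c) for c in('scene','top')}
im=np.hstack([cv2.resize(D[c]['color'],(800,600)) for c in D]) 
for c in D: save(c,c+'0.png',D[c]); print(c,D[c]['camera_matrix'].round(1).tolist(),np.linalg.inv(D[c]['world_to_cam']).round(2).tolist())
for c in D:
  for t in ['probe_center','probe','rack_seat','rack','wheel_axle','counter','wheel','spool','breadboard','glue']:
    for r in env.recognise(c,t):
      u,v=r['location']; print(c,t,round(r['score'],2),np.round([u,v]),pt(D[c],u,v).round())
print(env.state()['t'])
E
```

```text
{'t': np.float64(0.0), 'joints': array([ 1.034,  0.492,  1.559, -0.   ,  1.092, -0.106]), 'qvel': array([-0.001, -0.002, -0.   , -0.   ,  0.001,  0.001]), 'tau': array([ 0.0000e+00, -6.1264e+01, -2.5818e+01,  6.9000e-02,  4.8000e-02,
       -0.0000e+00]), 'eef_pos': array([260.885, 567.773, 291.679]), 'tcp_rot': array([-3.141, -0.   ,  2.711]), 'ft_force': array([-0.399, -0.751,  0.456]), 'moment': array([-0.052, -0.003, -0.007]), 'grip_force': np.float64(0.0), 'opening': np.float64(1.0)}
scene [[471.9, 0.0, 255.8], [0.0, 471.9, 187.6], [0.0, 0.0, 1.0]] [[-0.47, -0.62, 0.63, 1352.41], [0.88, -0.34, 0.32, 500.05], [0.01, 0.71, 0.7, 1026.74], [0.0, 0.0, 0.0, 1.0]]
top [[368.4, 0.0, 249.8], [0.0, 368.4, 186.6], [0.0, 0.0, 1.0]] [[-0.03, 0.99, -0.13, 351.35], [-1.0, -0.02, 0.03, 86.24], [0.03, 0.13, 0.99, 1073.67], [0.0, 0.0, 0.0, 1.0]]
scene probe_center 0.47 [243. 190.] [471.   5.  18.]
scene probe 0.73 [243. 192.] [481.  11.  20.]
scene rack_seat 0.62 [171. 176.] [ 523. -222.   16.]
scene rack 0.59 [169. 174.] [ 511. -238.    7.]
scene rack 0.24 [245. 192.] [469.  12.   9.]
scene whee
[... 775 characters left out ...]
k_seat 0.73 [267. 201.] [450.   4.  15.]
top rack 0.79 [341. 178.] [ 513. -218.    8.]
top wheel_axle 0.97 [172. 268.] [275. 258. 121.]
top wheel_axle 0.74 [105. 155.] [567. 425. 138.]
top wheel_axle 0.66 [182. 194.] [462. 228. 134.]
top wheel_axle 0.21 [183. 194.] [463. 227. 135.]
top counter 0.91 [104. 156.] [557. 419. 164.]
top counter 0.76 [184. 192.] [465. 224. 134.]
top counter 0.66 [175. 269.] [269. 256.  81.]
top wheel 0.75 [ 94. 149.] [574. 440. 170.]
top wheel 0.73 [180. 193.] [466. 236. 122.]
top spool 0.61 [280. 114.] [699. -40.  45.]
top breadboard 0.62 [199. 121.] [692. 197.  19.]
top breadboard 0.18 [282. 114.] [699. -47.  48.]
top glue 0.64 [336. 120.] [ 670. -197.   68.]
1.1
```

View pics/scene0.png

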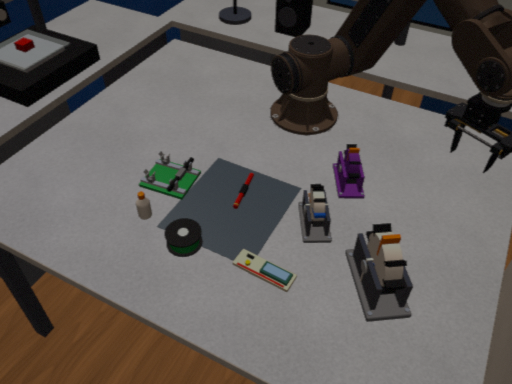

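View pics/top0.png

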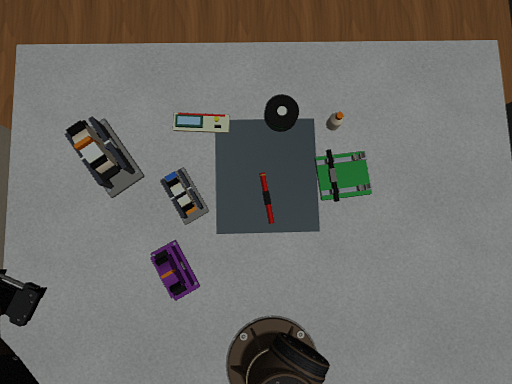

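Counters: purple (348,172 scene), small grey (316,213), large grey (381,278). The small grey one fits, since it isn't purple and is the smaller of the two greys. I'll confirm it in a crop and check that the two cameras agree.

```bash
cat >> h.py <<'E'
def cloud(d,mask):
    v,u=np.nonzero(mask&(d['z_map']>0)); z=d['z_map'][v,u]; K=d['camera_matrix']
    P=np.c_[(u-K[0,2])/K[0,0]*z,-(v-K[1,2])/K[1,1]*z,-z,np.ones(len(z))]
    return (P@np.linalg.inv(d['world_to_cam']).T)[:,:3]
def ray(d,u,v):
    K=d['camera_matrix'];T=np.linalg.inv(d['world_to_cam'])
    r=T[:3,:3]@np.array([(u-K[0,2])/K[0,0],-(v-K[1,2])/K[1,1],-1]); return T[:3,3],r
def onplane(d,u,v,z):
    o,r=ray(d,u,v); return o+r*(z-o[2])/r[2]
E
python3 - <<'E'
from h import *
D={c:env.read_camera(c) for c in('scene','top')}
roi={'scene':dict(p=(170,210,225,260),g=(155,200,135,205),s=(215,260,160,205)),'top':dict(p=(165,230,250,285),g=(145,205,312,375),s=(90,135,260,303))}
for c,d in D.items():
  h=cv2.cvtColor(d['color'],cv2.COLOR_RGB2HSV); H,S,V=[h[...,i].astype(int) for i in range(3)]
  for k,m in dict(p=((H<8)|(H>172))&(S>150)&(V>70),g=(H>45)&(H<75)&(S>150),s=(V<60)).items():
    r=roi[c][k]; mm=np.zeros_like(m); mm[r[0]:r[1],r[2]:r[3]]=1; mm&=m
    P=cloud(d,mm); v,u=np.nonzero(mm); q=onplane(d,u.mean(),v.mean(),{'p':14,'g':12,'s':45}[k])
    print(c,k,len(P),np.median(P,0).round(),'range mid',(np.percentile(P,3,0)+np.percentile(P,97,0)).round()/2,'ray',q.round())
    if k=='p':
      w,V2=np.linalg.eigh(np.cov((P-P.mean(0)).T)); print('axis',V2[:,2].round(3))
  P=cloud(d,np.ones_like(H,bool)); f=P[(P[:,0]>450)&(P[:,0]<800)&(abs(P[:,1])<200)]; print('floor z',np.percentile(f[:,2],[5,30,50]).round(1))
a=cv2.resize(D['scene']['color'][170:250,290:350],(300,400),interpolation=2); b=cv2.resize(D['top']['color'][160:230,155:215],(343,400),interpolation=2)
cv2.imwrite('pics/c1.png',np.hstack([a,b])[:,:,::-1])
E
```

```text
scene p 107 [481.   3.  16.] range mid [462.5   3.   16. ] ray [460.   2.  14.]
axis [-0.989 -0.149 -0.006]
scene g 670 [ 528. -227.   13.] range mid [ 540.5 -221.5   12.5] ray [ 536. -219.   12.]
scene s 1099 [724. -36.  45.] range mid [713.5 -44.   25.5] ray [726. -34.  45.]
floor z [-7.505e+02 -2.000e-01  1.500e+00]
top p 169 [438.   2.  16.] range mid [460.   4.  15.] ray [455.   3.  14.]
axis [-0.988 -0.154  0.001]
top g 1349 [ 520. -230.   12.] range mid [ 520. -222.   13.] ray [ 519. -226.   12.]
top s 944 [700. -43.  45.] range mid [707.5 -44.   26. ] ray [702. -43.  45.]
floor z [-2.   0.5  1.7]
```

View pics/c1.png

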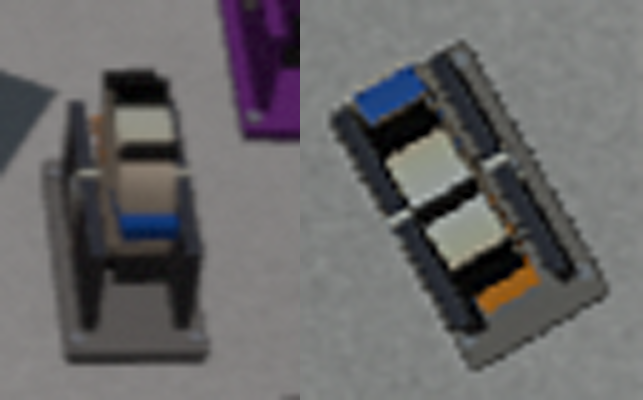

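The crop shows the small grey counter. Its orange ridge is low on the robot side and its blue ridge is on the far side. Both cameras put the probe at about (460, 3). I'll move the wrist camera above it.

Request:
{"api": "jog_arm", "payload": {
  "motion": [
    [0,0,0,-41.7,-43,0,95],
    [0,0,0,-41.7,-43,0,95],
    [0,0,0,-41.7,-43,0,95],
    [0,0,0,-41.7,-43,0,95],
    [0,0,0,-41.7,-43,0,95],
    [0,0,0,-41.7,-43,0,95],
    [0,0,0,-41.7,-43,0,95],
    [0,0,0,-41.7,-43,0,95],
    [0,0,0,-41.7,-43,0,95],
    [0,0,0,-41.7,-43,0,95]
  ]
}}

```text
t: 2.45
eef_pos: [460.7, 1.1, 292.5]
tcp_rot: [3.141, 0.001, 2.711]
ft_force: [1.2, 1.3, -0.2]
opening: 0.998
grip_force: 0.0
```

Request:
{"api": "jog_arm", "payload": {
  "motion": [
    [0,0,-8.4,0,0,0,95],
    [0,0,-8.4,0,0,0,95],
    [0,0,-8.4,0,0,0,95],
    [0,0,-8.3,0,0,0,95],
    [0,0,0,0,0,0,95]
  ]
}}

```text
t: 3.08
eef_pos: [460.3, 3.1, 292.3]
tcp_rot: [3.142, 0.0, -2.989]
ft_force: [0.3, 0.0, -0.3]
opening: 0.997
grip_force: 0.0
```

Run:
```python
from h import *
d=save('wrist','w1.png'); s=env.state(); print(s['t'],s['eef_pos'],s['tcp_rot'],s['ft_force'])
print(d['camera_matrix'].round(1).tolist(),np.linalg.inv(d['world_to_cam']).round(3).tolist())
```

```text
3.125 [460.31332619   3.06218964 292.28521244] [ 3.14154695e+00  1.73584838e-04 -2.99088727e+00] [ 0.09001369 -0.39069201 -0.30061586]
[[297.3, 0.0, 254.9], [0.0, 297.3, 189.0], [0.0, 0.0, 1.0]] [[-0.153, -0.956, -0.249, 391.255], [0.988, -0.149, -0.038, -8.962], [-0.001, -0.251, 0.968, 386.163], [0.0, 0.0, 0.0, 1.0]]
```

View pics/w1.png

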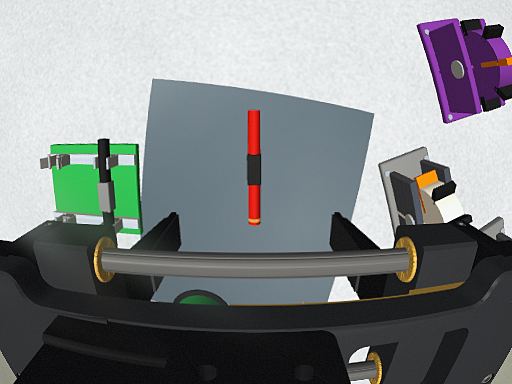

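The wrist view shows the probe at column 254, with its grip block at (254,169). The rack is on the left with its empty lane at about column 50, and the counter is at (420,190). I'll measure the probe and rack with the fisheye model.

```bash
cat >> h.py <<'E'
def wrays(d,u,v):
    K=d['camera_matrix']; x=(np.asarray(u,float)-K[0,2])/K[0,0]; y=(np.asarray(v,float)-K[1,2])/K[1,1]
    th=np.hypot(x,y)+1e-9; k=np.tan(th)/th
    return np.stack([x*k,-y*k,-np.ones_like(x)],-1)
def wcloud(d,mask):
    v,u=np.nonzero(mask&(d['z_map']>0)); T=np.linalg.inv(d['world_to_cam'])
    return wrays(d,u,v)*d['z_map'][v,u][:,None]@T[:3,:3].T+T[:3,3], u, v
def wplane(d,u,v,z):
    T=np.linalg.inv(d['world_to_cam']); r=wrays(d,u,v)@T[:3,:3].T
    return T[:3,3]+r*((z-T[2,3])/r[...,2])[...,None]
def hsv(d):
    h=cv2.cvtColor(d['color'],cv2.COLOR_RGB2HSV).astype(int); return h[...,0],h[...,1],h[...,2]
def box(m,r0,r1,c0,c1):
    k=np.zeros(m.shape,bool); k[r0:r1,c0:c1]=1; return k&m
E
cat > m.py <<'E'
from h import *
d=env.read_camera('wrist'); H,S,V=hsv(d)
m=box(((H<8)|(H>172))&(S>150)&(V>70),90,240,230,280)
P,u,v=wcloud(d,m); c=(np.percentile(P,1,0)+np.percentile(P,99,0))/2
w,E=np.linalg.eigh(np.cov((P-P.mean(0)).T)); print('probe red',c.round(1),np.percentile(P[:,2],[50,95]).round(1),'ang',np.degrees(np.arctan2(E[1,2],E[0,2])),'ends',np.percentile(P@E[:,2],[.5,99.5]).round(1))
m=box((V<75)&(S<120),145,195,243,266); P,u,v=wcloud(d,m); print('block',len(P),((np.percentile(P,2,0)+np.percentile(P,98,0))/2).round(1),np.ptp(P,0).round(),'z',np.median(P[:,2]).round(1))
# rack
m=box((H>45)&(H<75)&(S>150),130,240,30,150); P,u,v=wcloud(d,m); P=P[abs(P[:,2]-12)<4]
r=cv2.minAreaRect(P[:,:2].astype(np.float32)); print('green',r,P[:,2].mean())
P,u,v=wcloud(d,box(V>=0,130,250,25,150)); k=P[:,2]>43; 
for a,b,p in zip(u[k][::3],v[k][::3],P[k][::3]): print((a,b),p.round(),end=' ')
cv2.imwrite('pics/c2.png',np.hstack([cv2.resize(d['color'][125:245,30:150],(400,400),interpolation=2),cv2.resize(d['color'][130:250,370:490],(400,400),interpolation=2)])[:,:,::-1])
E
python3 m.py
```

```text
probe red [ 4.604e+02 -3.000e-01  1.600e+01] [17.1 19. ] ang -170.97846045708818 ends [-528.9 -380.8]
block 397 [ 4.608e+02 -1.000e-01  1.950e+01] [39. 22. 12.] z 19.6
green ((522.19970703125, -226.594970703125), (129.08648681640625, 150.19898986816406), 6.166010856628418) 13.494723414031748
(np.int64(98), np.int64(139)) [ 444. -200.   47.] (np.int64(101), np.int64(139)) [ 444. -197.   45.] (np.int64(98), np.int64(140)) [ 445. -199.   48.] (np.int64(101), np.int64(140)) [ 444. -194.   50.] (np.int64(104), np.int64(140)) [ 444. -190.   48.] (np.int64(107), np.int64(140)) [ 444. -188.   45.] (np.int64(100), np.int64(141)) [ 446. -195.   50.] (np.int64(103), np.int64(141)) [ 445. -191.   49.] (np.int64(106), np.int64(141)) [ 446. -189.   46.] (np.int64(99), np.int64(142)) [ 447. -197.   49.] (np.int64(102), np.int64(142)) [ 447. -193.   48.] (np.int64(105), np.int64(142)) [ 447. -189.   47.] (np.int64(99), np.int64(143)) [ 449. -197.   49.] (np.int64(102), np.int64(143)) [ 448. -193.   49.] (np.int64(105), np.int64(143)) [ 448. -189.   48.] (np.int64(98), np.int64(144)) [ 450. -199.   4
[... 28229 characters left out ...]
int64(249)) [439. -51. 306.] (np.int64(108), np.int64(249)) [438. -50. 307.] (np.int64(111), np.int64(249)) [437. -48. 309.] (np.int64(114), np.int64(249)) [438. -47. 307.] (np.int64(117), np.int64(249)) [438. -46. 307.] (np.int64(120), np.int64(249)) [438. -45. 307.] (np.int64(123), np.int64(249)) [437. -44. 307.] (np.int64(126), np.int64(249)) [437. -43. 307.] (np.int64(129), np.int64(249)) [437. -42. 306.] (np.int64(132), np.int64(249)) [437. -41. 307.] (np.int64(136), np.int64(249)) [437. -40. 306.] (np.int64(139), np.int64(249)) [437. -39. 305.] (np.int64(142), np.int64(249)) [457. -51. 270.] (np.int64(145), np.int64(249)) [457. -50. 270.] (np.int64(148), np.int64(249)) [457. -49. 268.]
```

View pics/c2.png

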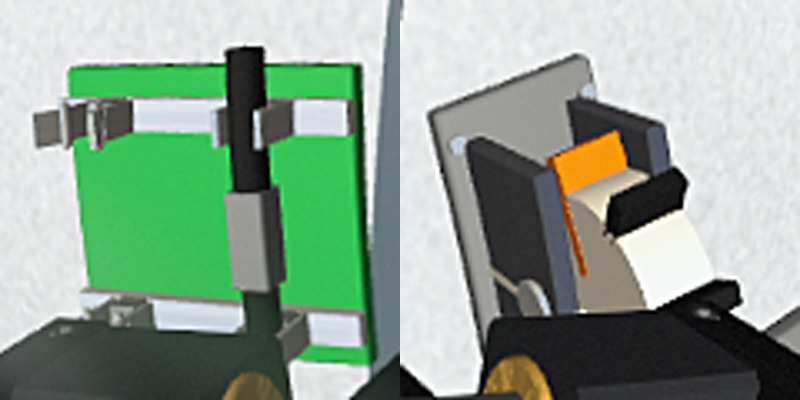

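The wrist measurement gives probe centre (460.7, −0.2) at an angle of 9°, with the block top at about 19 mm. The rack centre is (522.2, −226.6) at yaw 6.2°, so the seat is at about (526.5, −266.4), which matches the near clip's jaws at (480, −271). The right half of the crop again shows the small grey counter, with orange on the robot side. Next is the grasp.

Request:
{"api": "jog_arm", "payload": {
  "motion": [
    [0,0,0,0.2,-3.2,50,95],
    [0,0,0,0,0,50,95],
    [0,0,0,0,0,50,95],
    [0,0,0,0,0,35,95],
    [0,0,0,0,0,18,95],
    [0,0,0,0,0,8.3,95],
    [0,0,0,0,0,0,95],
    [0,0,0,0,0,0,10],
    [0,0,0,0,0,0,10],
    [0,0,0,0,0,0,10]
  ]
}}

```text
t: 4.42
eef_pos: [460.8, -0.1, 81.4]
tcp_rot: [-3.141, 0.001, -2.988]
ft_force: [0.1, -0.3, 0.4]
opening: 0.737
grip_force: 0.0
```

Request:
{"api": "jog_arm", "payload": {
  "motion": [
    [0,0,0,0,0,0,10],
    [0,0,0,0,0,0,10],
    [0,0,0,0,0,0,10],
    [0,0,0,0,0,0,10]
  ]
}}

```text
t: 4.92
eef_pos: [460.6, -0.1, 80.9]
tcp_rot: [3.142, 0.0, -2.988]
ft_force: [0.3, 0.4, 0.0]
opening: 0.321
grip_force: 0.0
```

Request:
{"api": "jog_arm", "payload": {
  "motion": [
    [0,0,0,0,0,0,10],
    [0,0,0,0,0,0,10],
    [0,0,0,0,0,0,10],
    [0,0,0,0,0,0,10]
  ]
}}

```text
t: 5.42
eef_pos: [460.6, -0.1, 80.9]
tcp_rot: [3.142, 0.0, -2.988]
ft_force: [0.6, 1.2, -0.2]
opening: 0.183
grip_force: 30.0
```

The grasp is good: 17.4 mm opening and 30 N. I'll lift and take a nearer look at the rack.

Request:
{"api": "jog_arm", "payload": {
  "motion": [
    [0,0,0,0,0,-30,10],
    [0,0,0,0,0,-55,10],
    [0,0,0,0,0,-55,10],
    [0,0,0,6,-37,0,10],
    [0,0,0,6,-37,0,10],
    [0,0,0,6,-37,0,10],
    [0,0,0,6,-37,0,10],
    [0,0,0,6,-37,0,10],
    [0,0,2.7,0,0,0,10],
    [0,0,0,0,0,0,10]
  ]
}}

```text
t: 6.68
eef_pos: [459.1, -187.8, 220.7]
tcp_rot: [3.141, -0.0, -3.035]
ft_force: [1.2, 0.8, -0.2]
opening: 0.189
grip_force: 30.0
```

```bash
cat > r.py <<'E'
from h import *
d=save('wrist','w2.png'); H,S,V=hsv(d); s=env.state(); print(s['t'],s['eef_pos'].round(1),s['tcp_rot'].round(4),s['opening'])
P,u,v=wcloud(d,(H>45)&(H<75)&(S>150)); k=(abs(P[:,2]-12)<4); r=cv2.minAreaRect(P[k,:2].astype(np.float32)); print('green',r,P[k,2].mean())
P,u,v=wcloud(d,V>=0)
c=np.array([522.2,-226.6]); a=np.radians(6.17); R=np.array([[np.cos(a),np.sin(a)],[-np.sin(a),np.cos(a)]])
q=(P[:,:2]-c)@R.T
for x0 in(-45,45):
  k=(abs(q[:,0]-x0)<14)&(abs(q[:,1]+40)<25)&(P[:,2]>44)&(P[:,2]<66)
  for lo,hi in((44,50),(50,56),(56,64)):
    kk=k&(P[:,2]>lo)&(P[:,2]<hi); A=q[kk]; L=A[A[:,1]<-40]; U=A[A[:,1]>-40]
    if len(L)>3 and len(U)>3: print('clip',x0,lo,len(L),len(U),'lower y',np.percentile(L[:,1],[5,50,95]).round(1),'upper',np.percentile(U[:,1],[5,50,95]).round(1),'x',np.percentile(A[:,0],[2,98]).round(1))
k=(abs(q[:,0])<70)&(abs(q[:,1]-40)<12)&(P[:,2]>40)&(P[:,2]<52); print('black rod y,z',np.median(q[k],0).round(1),np.percentile(P[k,2],95).round(1), np.polyfit(q[k,0],q[k,1],1).round(3))
E
python3 r.py
```

```text
6.725 [ 459.2 -187.4  220.8] [ 3.1413e+00 -2.0000e-04 -3.0340e+00] 0.19109033768298583
green ((521.5772094726562, -227.7070770263672), (127.8704833984375, 148.7344207763672), 5.802328109741211) 13.383862925150531
clip -45 44 42 24 lower y [-50.4 -47.5 -46.6] upper [-34.1 -32.3 -28.9] x [-54.7 -36.8]
clip -45 50 110 47 lower y [-52.3 -50.2 -47.5] upper [-33.5 -31.5 -28.8] x [-53.3 -36.4]
clip -45 56 112 81 lower y [-57.5 -54.5 -52. ] upper [-28.9 -25.5 -23.6] x [-52.  -38.4]
black rod y,z [38.2 29.3] 51.8 [5.0000e-03 2.9247e+01]
```

View pics/w2.png

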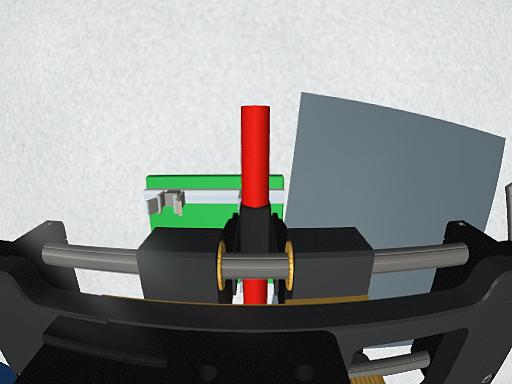

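The view shows the probe held along the tool axis at column 256. The near clip is at about (170,200), and the new fit agrees within about 1 mm. The seat is at about (526, −267), yaw 6.0°. I'll move above it.

Request:
{"api": "jog_arm", "payload": {
  "motion": [
    [0,0,0,-19.3,-28.7,0,10],
    [0,0,0,-19.3,-28.7,0,10],
    [0,0,0,-19.4,-28.8,0,10],
    [0,0,0,0,0,35,10],
    [0,0,0,0,0,30,10],
    [0,0,0,0,0,0,10]
  ]
}}

```text
t: 7.48
eef_pos: [525.7, -266.1, 154.2]
tcp_rot: [3.139, -0.003, -3.033]
ft_force: [0.0, -0.8, -0.0]
opening: 0.188
grip_force: 30.0
```

```bash
python3 r.py | grep -v green
python3 - <<'E'
from h import *
d={c:env.read_camera(c) for c in('scene','wrist')}
a=cv2.resize(d['scene']['color'][125:215,110:230],(640,480),interpolation=2)
cv2.imwrite('pics/c3.png',a[:,:,::-1])
E
```

```text
7.525 [ 526.2 -266.6  155.7] [ 3.1405e+00 -1.2000e-03 -3.0336e+00] 0.18877306051377077
clip -45 44 7 8 lower y [-52.3 -51.6 -50.9] upper [-30.8 -30.1 -29.4] x [-54.4 -35.9]
clip -45 50 80 95 lower y [-52.7 -51.5 -50.8] upper [-31.6 -30.6 -29.5] x [-52.5 -36.2]
clip -45 56 206 224 lower y [-58.  -55.4 -53. ] upper [-29.2 -26.7 -23.7] x [-51.8 -37.8]
clip 45 50 10 10 lower y [-52.4 -51.6 -50.6] upper [-30.7 -30.1 -29.3] x [48.5 52.4]
clip 45 56 14 16 lower y [-54.1 -53.3 -52.7] upper [-28.9 -28.  -27.3] x [47.5 51.8]
black rod y,z [-28.8  37.3] 51.2 [2.0000e-03 3.7748e+01]
```

View pics/w2.png

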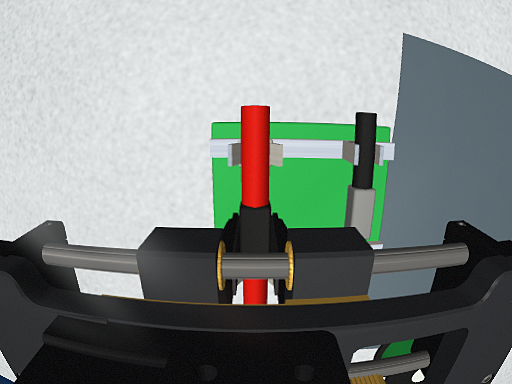

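The probe at column 256 lies centred between the near jaws at columns 236 and 276. Both clips measure within 1 mm of the lane, so I'll press it down.

Request:
{"api": "jog_arm", "payload": {
  "motion": [
    [0,0,0,0,-0.6,10,10],
    [0,0,0,0,0,8,10],
    [0,0,0,0,0,6,10],
    [0,0,0,0,0,5,10]
  ]
}}

```text
t: 8.12
eef_pos: [526.2, -267.6, 126.4]
tcp_rot: [3.141, -0.0, -3.035]
ft_force: [-1.3, 2.2, 13.0]
opening: 0.186
grip_force: 30.0
```

Request:
{"api": "jog_arm", "payload": {
  "motion": [
    [0,0,0,0,0,4,10],
    [0,0,0,0,0,4,10],
    [0,0,0,0,0,3,10]
  ]
}}

```text
t: 8.5
eef_pos: [526.4, -267.3, 116.2]
tcp_rot: [3.141, 0.0, -3.035]
ft_force: [-0.3, 3.9, 2.4]
opening: 0.187
grip_force: 30.0
```

Request:
{"api": "jog_arm", "payload": {
  "motion": [
    [0,0,0,0,0,2,10],
    [0,0,0,0,0,1.5,10],
    [0,0,0,0,0,0,10]
  ]
}}

```text
t: 8.88
eef_pos: [525.9, -267.2, 111.9]
tcp_rot: [3.14, -0.001, -3.035]
ft_force: [0.5, 4.3, -1.3]
opening: 0.187
grip_force: 30.0
```

Request:
{"api": "jog_arm", "payload": {
  "motion": [
    [0,0,0,0,0,1,10],
    [0,0,0,0,0,1,10],
    [0,0,0,0,0,0,10]
  ]
}}

```text
t: 9.25
eef_pos: [525.9, -267.2, 111.7]
tcp_rot: [3.141, -0.0, -3.035]
ft_force: [-5.4, 9.1, 19.7]
opening: 0.185
grip_force: 30.0
```

It has bottomed on the saddles at about 20 N, with the TCP at the expected 111.7. I'll release, rise and check.

Request:
{"api": "jog_arm", "payload": {
  "motion": [
    [0,0,0,0,0,-1.5,40],
    [0,0,0,0,0,0,40],
    [0,0,0,0,0,0,40],
    [0,0,0,0,0,0,40],
    [0,0,0,0,0,-20,40],
    [0,0,0,0,0,-50,40],
    [0,0,0,0,0,-50,40],
    [0,0,0,0,0,-30,20],
    [0,0,0,0,0,0,0],
    [0,0,0,0,0,0,0]
  ]
}}

```text
t: 10.5
eef_pos: [525.9, -267.5, 261.0]
tcp_rot: [3.141, -0.001, -3.035]
ft_force: [-0.3, 0.4, -0.5]
opening: 0.159
grip_force: 0.0
```

Run:
```python
from h import *
d=save('wrist','w3.png'); H,S,V=hsv(d); s=env.state(); print(s['t'],s['eef_pos'].round(1),s['opening'])
P,u,v=wcloud(d,((H<8)|(H>172))&(S>150)&(V>70)); k=(P[:,2]>20)&(P[:,2]<80);P=P[k]
c=np.array([522.2,-226.6]); a=np.radians(6.17); R=np.array([[np.cos(a),np.sin(a)],[-np.sin(a),np.cos(a)]]); q=(P[:,:2]-c)@R.T
for lo in range(-80,80,20):
  m=(q[:,0]>lo)&(q[:,0]<=lo+20)
  if m.sum()>5: print(lo,m.sum(),'y',np.median(q[m,1]).round(1),'ztop',np.percentile(P[m,2],90).round(1))
print(q[:,0].min(),q[:,0].max())
P,u,v=wcloud(d,V>=0); q=(P[:,:2]-c)@R.T; k=(abs(q[:,0])<65)&(abs(q[:,1]-38)<12)&(P[:,2]>40)&(P[:,2]<58); print('fixed rod ztop',np.percentile(P[k,2],95))
t=env.read_camera('top'); K=cloud(t,np.ones((384,512),bool)); k=(K[:,0]>400)&(K[:,0]<560)&(K[:,1]>130)&(K[:,1]<330)&(K[:,2]>60)&(K[:,2]<200)
print(env.state()['t'])
```

```text
10.55 [ 525.9 -267.5  260.6] 0.11904855128231619
-80 204 y -42.3 ztop 49.4
-60 240 y -41.2 ztop 49.4
-40 257 y -42.2 ztop 49.5
-20 6 y -42.8 ztop 49.3
0 13 y -42.2 ztop 50.9
20 216 y -42.2 ztop 49.4
40 194 y -41.1 ztop 49.5
60 97 y -42.2 ztop 49.6
-74.55440221974519 73.83802209536898
fixed rod ztop 51.422903000915426
10.6
```

View pics/w3.png

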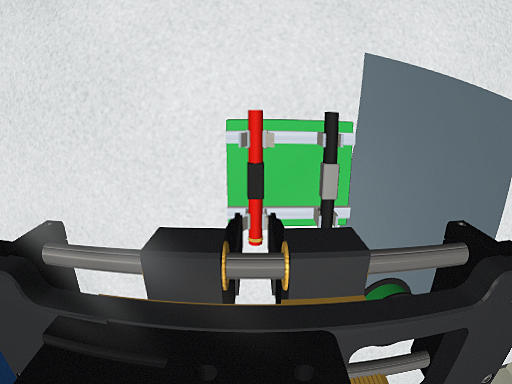

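The probe is home. It's level at 49.4 mm on top along both clips, centred, with its ends at ±74. Next I'll look at the counter.

Request:
{"api": "jog_arm", "payload": {
  "motion": [
    [0,0,0,9,57.8,-4,0],
    [0,0,0,9,57.8,-4,0],
    [0,0,0,9,57.8,-4,0],
    [0,0,0,9,57.8,-4,0],
    [0,0,0,9,57.8,-4,0],
    [0,0,0,9,57.8,-4,0],
    [0,0,0,9,57.8,-4,0],
    [0,0,0,9,57.8,-4,0],
    [0,0,-8,0,0,0,0],
    [0,0,-8,0,0,0,0]
  ]
}}

```text
t: 11.85
eef_pos: [404.9, 185.3, 293.1]
tcp_rot: [3.141, -0.002, -2.749]
ft_force: [0.3, -0.7, -0.2]
opening: 0.003
grip_force: 0.0
```

Request:
{"api": "jog_arm", "payload": {
  "motion": [
    [0,0,-8,0,0,0,0],
    [0,0,0,0,0,0,0]
  ]
}}

```text
t: 12.1
eef_pos: [405.3, 184.4, 293.2]
tcp_rot: [3.141, -0.001, -2.617]
ft_force: [-0.7, 0.0, -1.1]
opening: 0.006
grip_force: 0.0
```

```bash
cat > cn.py <<'E'
import sys
from h import *
def look(n,draw=True):
  d=save('wrist',n); s=env.state(); print(s['t'],s['eef_pos'].round(1),s['tcp_rot'].round(4),s['opening'].round(3))
  return d
if __name__=='__main__':
  d=look(sys.argv[1]); H,S,V=hsv(d); P,u,v=wcloud(d,V>=0)
  k=(np.hypot(P[:,0]-472,P[:,1]-225)<110)
  m=k&(abs(P[:,2]-13)<4); r=cv2.minAreaRect(P[m,:2].astype(np.float32)); print('base',m.sum(),r)
  m=k&(abs(P[:,2]-77)<3); Q=P[m,:2]; r=cv2.minAreaRect(Q.astype(np.float32)); print('cheek tops',m.sum(),r)
  h,s_,v_=H[v,u],S[v,u],V[v,u]
  for nm,c in dict(orange=(h>8)&(h<20)&(s_>180)&(v_>100),blue=(h>100)&(h<125)&(s_>150)).items():
    m=k&c&(P[:,2]<145)
    if m.sum()>5: print(nm,m.sum(),np.median(P[m],0).round(1),np.percentile(P[m],3,0).round(1),np.percentile(P[m],97,0).round(1),'px',u[m].mean().round(),v[m].mean().round())
  np.save('P.npy',np.c_[P[k],u[k],v[k],h[k],s_[k],v_[k]])
E
python3 cn.py w4.png
```

```text
Traceback (most recent call last):
  File "cn.py", line 7, in <module>
    d=look(sys.argv[1]); H,S,V=hsv(d); P,u,v=wcloud(d,V>=0)
  File "cn.py", line 4, in look
    d=save('wrist',n); s=env.state(); print(s['t'],s['eef_pos'].round(1),s['tcp_rot'].round(4),s['opening'].round(3))
                                                                                               ^^^^^^^^^^^^^^^^^^
AttributeError: 'float' object has no attribute 'round'
```

View pics/w4.png

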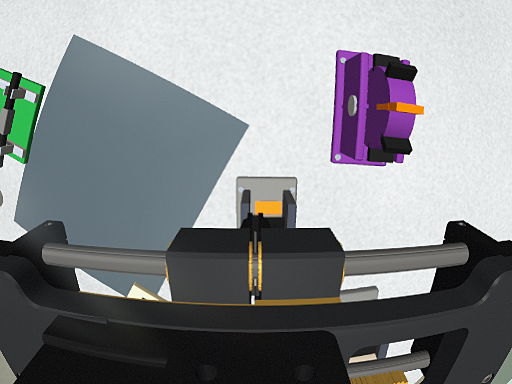

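The view shows the purple decoy at (380,105). The target counter is at (267,205), mostly hidden by the gripper. I'll move 100 mm forward so it sits under the camera.

Request:
{"api": "jog_arm", "payload": {
  "motion": [
    [0,0,0,-50,0,0,0],
    [0,0,0,-50,0,0,0],
    [0,0,0,0,0,0,0]
  ]
}}

```text
t: 12.52
eef_pos: [493.8, 235.6, 292.8]
tcp_rot: [3.141, -0.0, -2.619]
ft_force: [0.0, -0.3, -0.8]
opening: 0.004
grip_force: 0.0
```

```bash
sed -i "s/,s\['opening'\].round(3)/,s['opening']/" cn.py; python3 cn.py w5.png
```

```text
12.575 [492.3 234.8 292.8] [ 3.1412e+00 -1.6000e-03 -2.6184e+00] 0.0051214973443652395
base 1550 ((472.7473449707031, 237.58106994628906), (148.88380432128906, 78.99982452392578), 29.344358444213867)
cheek tops 2051 ((472.6985778808594, 238.3382568359375), (118.99321746826172, 62.75491714477539), 29.301647186279297)
orange 111 [423.6 211.9  65.2] [416.4 199.7  64. ] [431.  222.1 104. ] px 270.0 112.0
blue 274 [513.9 265.7  94.2] [425.5 210.4  92.2] [520.6 276.3 106. ] px 272.0 206.0
```

View pics/w5.png

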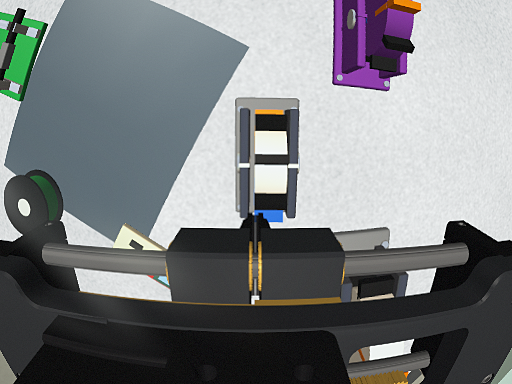

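The view shows the target counter at (267,155), with index lines at row 165, a black ridge at row 159 and orange at (270,112). The fit gives axle (472.7, 238.0), yaw 29.3°, with sizes matching. Next I'll work out the wheel angle from the ridges.

```bash
cat > ang.py <<'E'
import numpy as np
def ang(f='P.npy',c=(472.7,238.0),a=29.3,zb=1.4):
  A=np.load(f); a=np.radians(a); R=np.array([[np.cos(a),np.sin(a)],[-np.sin(a),np.cos(a)]])
  q=(A[:,:2]-c)@R.T; x,y,z=q[:,0],q[:,1],A[:,2]-75-zb; r=np.hypot(x,z); th=np.degrees(np.arctan2(x,z))
  h,s,v=A[:,5],A[:,6],A[:,7]
  m=(abs(y)<14)&(r>56)&(r<63)&(abs(th)<125)
  for t0 in range(-120,120,10):
    k=m&(th>=t0)&(th<t0+10)
    if k.sum()>3: print(t0,k.sum(),'th',np.percentile(th[k],[2,50,98]).round(1),'r',np.median(r[k]).round(1),'h,s,v',np.median(h[k]),np.median(s[k]),np.median(v[k]))
  k=m&(abs(th)<25); print('y range of wheel',np.percentile(y[m],[2,98]))
  w=(v>200)&(s<40)&(abs(z)<4)&(abs(abs(y)-26)<7); print('white idx x',w.sum(),np.median(x[w]) if w.sum() else None)
  # mean ridge phase mod 45
  p=th[m&(r>57)]; print('phase mod 45',np.degrees(np.angle(np.exp(1j*np.radians(p*8)).mean()))/8)
if __name__=='__main__': ang()
E
python3 ang.py
```

```text
-110 79 th [-102.5 -101.4 -100.3] r 57.6 h,s,v 19.0 218.0 249.0
-70 64 th [-63.7 -61.8 -60.1] r 59.8 h,s,v 90.0 167.0 28.0
-60 173 th [-59.6 -56.4 -55. ] r 59.0 h,s,v 75.0 20.0 27.0
-20 306 th [-18.5 -14.4 -10.9] r 59.8 h,s,v 30.0 11.0 50.0
20 189 th [25.  26.6 29.8] r 59.5 h,s,v 60.0 19.0 27.0
30 90 th [30.1 32.1 34.4] r 59.9 h,s,v 60.0 85.0 25.0
60 11 th [68.9 69.8 69.9] r 57.3 h,s,v 108.0 198.0 229.0
70 48 th [70.1 70.8 72.2] r 58.4 h,s,v 108.0 199.0 229.0
y range of wheel [-13.55333387  13.34073196]
white idx x 81 -0.025013079592547185
phase mod 45 -14.846911670645607
```

The index lines sit at x = 0. The ridges are at −14.7° + k·45°, and orange is at −104.7°. I'll do two 45° strokes on the ridge at −15°, then a final 15° stroke on orange itself, using the closed fingertips at z = 125 (hub top 121, ridge tops 135).

Request:
{"api": "jog_arm", "payload": {
  "motion": [
    [0,0,0.7,0,0,0,0],
    [0,0,0,51.5,12.4,0,0],
    [0,0,0,0,0,0,0],
    [0,0,0,0,0,40,0],
    [0,0,0,0,0,35,0],
    [0,0,0,0,0,10,0],
    [0,0,0,0,0,4.8,0],
    [0,0,0,0,0,0,0]
  ]
}}

```text
t: 13.58
eef_pos: [441.2, 220.2, 204.9]
tcp_rot: [-3.141, 0.001, -2.628]
ft_force: [-0.3, -0.3, 0.1]
opening: 0.002
grip_force: 0.0
```

```bash
cat > w.py <<'E'
from h import *
s=env.state(); p=s['eef_pos']; a=np.radians(29.3); d=p[:2]-[472.7,238.0]
print(round(s['t'],2),'cx %.1f cy %.1f z %.1f yawerr %.2f'%(d@[np.cos(a),np.sin(a)],d@[-np.sin(a),np.cos(a)],p[2],np.degrees(s['tcp_rot'][2])+150.7),s['ft_force'].round(1))
E
python3 w.py
```

```text
13.57 cx -36.2 cy -0.1 z 204.9 yawerr 0.10 [-0.3 -0.3  0.1]
```

Request:
{"api": "jog_arm", "payload": {
  "motion": [
    [0,0,0,-8,0,0,0],
    [0,0,0,-8,0,0,0],
    [0,0,0,-8,0,0,0],
    [0,0,0,-8,0,0,0]
  ]
}}

```text
t: 14.08
eef_pos: [469.3, 236.1, 204.2]
tcp_rot: [3.142, -0.0, -2.628]
ft_force: [-3.3, -0.9, -0.7]
opening: 0.005
grip_force: 1.5
```

Request:
{"api": "jog_arm", "payload": {
  "motion": [
    [0,0,0,-8,0,0,0],
    [0,0,0,-8,0,0,0],
    [0,0,0,-3.4,0,0,0],
    [0,0,0,0,0,0,0]
  ]
}}

```text
t: 14.58
eef_pos: [486.1, 245.5, 204.1]
tcp_rot: [-3.142, 0.001, -2.628]
ft_force: [-0.5, -0.3, -0.6]
opening: 0.005
grip_force: 0.2
```

```bash
python3 w.py; python3 cn.py w6.png|tail -2; python3 ang.py
```

```text
14.57 cx 15.4 cy 0.0 z 204.1 yawerr 0.12 [-0.5 -0.3 -0.6]
orange 1184 [433.2 215.9 107.1] [422.3 201.9 103.1] [444.8 229.5 110.9] px 257.0 129.0
blue 30 [449.9 232.8  46.8] [418.9 201.7  30.4] [514.5 238.6 142.4] px 256.0 153.0
-110 76 th [-101.6 -100.5 -100. ] r 58.2 h,s,v 26.5 12.0 48.0
-100 78 th [-100.   -99.6  -98.3] r 57.2 h,s,v 21.5 11.0 51.0
-70 117 th [-63.2 -61.2 -60. ] r 59.7 h,s,v 14.0 255.0 231.0
-60 404 th [-59.7 -55.3 -53.9] r 59.2 h,s,v 14.0 255.0 219.0
-20 643 th [-16.8 -13.5 -10.2] r 59.9 h,s,v 30.0 10.0 48.0
-10 41 th [-9.8 -9.7 -9.6] r 60.2 h,s,v 83.0 11.0 212.0
0 76 th [2.7 3.2 4.9] r 60.1 h,s,v 34.5 26.0 18.5
y range of wheel [-13.39141109  13.46672929]
white idx x 139 0.1358482977923886
phase mod 45 -12.36366499259387
```

Stroke 1 turned the wheel 46°, so orange is now at about −58.5°. I'll repeat it.

Request:
{"api": "jog_arm", "payload": {
  "motion": [
    [0,0,0,0,0,-25,0],
    [0,0,0,26,0,0,0],
    [0,0,0,25.6,0,0,0],
    [0,0,0,0,0,0,0],
    [0,0,0,0,0,15,0],
    [0,0,0,0,0,10,0],
    [0,0,0,0,0,0,0],
    [0,0,0,-8,0,0,0],
    [0,0,0,-8,0,0,0]
  ]
}}

```text
t: 15.75
eef_pos: [455.1, 228.1, 204.5]
tcp_rot: [3.142, -0.0, -2.628]
ft_force: [-3.2, -0.5, 2.7]
opening: 0.005
grip_force: 1.6
```

Request:
{"api": "jog_arm", "payload": {
  "motion": [
    [0,0,0,-8,0,0,0],
    [0,0,0,-8,0,0,0],
    [0,0,0,-8,0,0,0],
    [0,0,0,-8,0,0,0],
    [0,0,0,-3.6,0,0,0],
    [0,0,0,0,0,0,0]
  ]
}}

```text
t: 16.5
eef_pos: [486.1, 245.6, 204.2]
tcp_rot: [-3.142, 0.001, -2.628]
ft_force: [-1.0, -0.7, -0.0]
opening: 0.005
grip_force: 0.2
```

```bash
python3 w.py; python3 cn.py w7.png|tail -2; python3 ang.py
```

```text
16.5 cx 15.4 cy 0.0 z 204.2 yawerr 0.12 [-1.  -0.7 -0. ]
orange 687 [460.5 231.3 134.7] [452.3 219.  133. ] [468.7 243.8 136.1] px 258.0 187.0
blue 13 [477.2 232.1  69.7] [433.6 210.9  36.1] [514.8 252.7 137.1] px 249.0 184.0
-110 86 th [-101.6 -100.5 -100. ] r 58.1 h,s,v 23.0 10.5 49.0
-100 68 th [-100.   -99.7  -98.6] r 57.1 h,s,v 23.0 10.0 51.0
-70 113 th [-63.2 -61.5 -60.1] r 59.6 h,s,v 50.0 17.0 26.0
-60 401 th [-59.7 -55.3 -53.8] r 59.2 h,s,v 60.0 20.0 26.0
-20 646 th [-16.8 -13.5 -10.2] r 59.9 h,s,v 18.0 217.0 239.0
-10 41 th [-9.8 -9.7 -9.6] r 60.1 h,s,v 19.0 25.0 239.0
0 73 th [2.8 3.3 4.8] r 60.1 h,s,v 38.0 24.0 19.0
y range of wheel [-13.34399404  13.42853572]
white idx x 137 0.09918665460469539
phase mod 45 -12.363208949934991
```

Orange is now at −13.4°. I'll make the last stroke in two parts.

Request:
{"api": "jog_arm", "payload": {
  "motion": [
    [0,0,0,0,0,-25,0],
    [0,0,0,26,0,0,0],
    [0,0,0,25.6,0,0,0],
    [0,0,0,0,0,0,0],
    [0,0,0,0,0,15,0],
    [0,0,0,0,0,10,0],
    [0,0,0,0,0,0,0],
    [0,0,0,-8,0,0,0],
    [0,0,0,-8,0,0,0],
    [0,0,0,-2,0,0,0]
  ]
}}

```text
t: 17.8
eef_pos: [456.9, 229.1, 204.3]
tcp_rot: [-3.142, 0.0, -2.628]
ft_force: [-3.4, -1.1, 1.8]
opening: 0.007
grip_force: 1.4
```

Request:
{"api": "jog_arm", "payload": {
  "motion": [
    [0,0,0,0,0,0,0]
  ]
}}

```text
t: 17.92
eef_pos: [456.7, 229.0, 204.2]
tcp_rot: [-3.142, 0.001, -2.628]
ft_force: [0.1, 0.3, 0.2]
opening: 0.004
grip_force: 0.0
```

```bash
python3 w.py; python3 cn.py w8.png|tail -2; python3 ang.py
```

```text
17.93 cx -18.3 cy -0.0 z 204.2 yawerr 0.12 [0.1 0.3 0.2]
cheek tops 2704 ((446.7532958984375, 223.63865661621094), (59.74378204345703, 62.70642852783203), 29.712539672851562)
blue 39 [434.9 217.2 113.8] [426.8 205.4 109.6] [504.7 251.7 120.6] px 256.0 191.0
-100 50 th [-97.7 -96.5 -90. ] r 59.5 h,s,v 40.0 7.0 72.5
-90 169 th [-89.9 -89.  -87.7] r 57.9 h,s,v 45.0 9.0 44.0
-60 78 th [-51.6 -50.6 -50. ] r 59.5 h,s,v 115.0 104.5 12.5
-50 527 th [-49.8 -45.7 -43.1] r 59.4 h,s,v 90.0 16.0 31.0
-40 9 th [-30.6 -30.5 -30.3] r 60.1 h,s,v 60.0 12.0 223.0
-30 27 th [-29.7 -28.8 -27.2] r 61.8 h,s,v 70.0 10.0 59.0
30 30 th [37.1 38.4 39.3] r 58.6 h,s,v 52.5 20.0 34.0
40 4 th [40.9 43.  44.8] r 60.5 h,s,v 112.0 142.0 77.0
y range of wheel [-13.39666672  13.24985632]
white idx x 55 -1.1126711063278827
phase mod 45 -1.409186466224265
```

Request:
{"api": "jog_arm", "payload": {
  "motion": [
    [0,0,0,-1.3,0,0,0],
    [0,0,0,-1,0,0,0],
    [0,0,0,0,0,0,0],
    [0,0,0,4,0,0,0],
    [0,0,0,0,0,-30,0],
    [0,0,0,0,0,-58.5,0],
    [0,0,0,-50,0,0,0],
    [0,0,0,0,0,0,0]
  ]
}}

```text
t: 18.98
eef_pos: [500.2, 253.4, 293.1]
tcp_rot: [-3.141, 0.003, -2.628]
ft_force: [-0.4, 0.2, -0.2]
opening: 0.005
grip_force: 0.0
```

```bash
python3 w.py; python3 cn.py w9.png; python3 ang.py
```

```text
18.98 cx 31.6 cy -0.0 z 293.1 yawerr 0.12 [-0.4  0.2 -0.2]
19.025 [498.8 252.8 292.3] [ 3.1415e+00  2.0000e-04 -2.6279e+00] 0.0020304917321964863
base 1073 ((472.2530517578125, 237.593017578125), (149.0256805419922, 80.65985870361328), 29.402233123779297)
cheek tops 2420 ((472.62164306640625, 238.07574462890625), (118.7508544921875, 62.216217041015625), 29.193204879760742)
orange 362 [471.  237.4 136.3] [462.8 224.4 113.2] [479.6 250.8 137.7] px 257.0 157.0
blue 26 [494.5 249.9  72.5] [467.2 224.   37.8] [503.7 265.3 115.6] px 255.0 171.0
-90 81 th [-88.8 -87.6 -85.8] r 57.7 h,s,v 45.0 8.0 40.0
-60 4 th [-50.7 -50.3 -50. ] r 59.1 h,s,v 22.5 9.0 29.0
-50 281 th [-49.7 -44.  -41.4] r 59.4 h,s,v 80.0 18.0 28.0
-10 220 th [-4.9 -2.5 -0. ] r 60.0 h,s,v 17.0 233.0 238.0
0 107 th [0.  1.6 2.6] r 60.2 h,s,v 17.0 235.0 238.0
30 51 th [38.8 39.7 40. ] r 59.1 h,s,v 75.0 18.0 29.0
40 164 th [40.  41.  46.2] r 59.9 h,s,v 75.0 24.0 22.0
80 103 th [83.2 84.8 86.2] r 58.5 h,s,v 30.0 13.0 38.0
y range of wheel [-13.31454324  13.52290143]
white idx x 62 0.44432560912789026
phase mod 45 -1.4955989600085526
```

Orange is at about −1.3°. A small final nudge of 1.3 mm beyond the last stop should bring it to 0.

Request:
{"api": "jog_arm", "payload": {
  "motion": [
    [0,0,0,52,0,0,0],
    [0,0,0,0,0,0,0],
    [0,0,0,0,0,50,0],
    [0,0,0,0,0,28,0],
    [0,0,0,0,0,10.5,0],
    [0,0,0,0,0,0,0],
    [0,0,0,-5,0,0,0],
    [0,0,0,-1.3,0,0,0],
    [0,0,0,-1,0,0,0],
    [0,0,0,0,0,0,0]
  ]
}}

```text
t: 20.27
eef_pos: [459.6, 230.7, 204.4]
tcp_rot: [-3.142, 0.0, -2.628]
ft_force: [-2.7, -0.3, 1.5]
opening: 0.006
grip_force: 0.9
```

Request:
{"api": "jog_arm", "payload": {
  "motion": [
    [0,0,0,4,0,0,0],
    [0,0,0,0,0,-30,0],
    [0,0,0,0,0,-58.5,0],
    [0,0,0,-40,0,0,0],
    [0,0,0,0,0,0,0],
    [0,0,0,0,0,0,0]
  ]
}}

```text
t: 21.02
eef_pos: [490.3, 248.0, 292.0]
tcp_rot: [3.141, -0.001, -2.628]
ft_force: [-1.5, -0.4, 0.6]
opening: 0.005
grip_force: 0.0
```

```bash
python3 w.py; python3 cn.py w10.png; python3 ang.py
```

```text
21.02 cx 20.2 cy 0.2 z 292.0 yawerr 0.12 [-1.5 -0.4  0.6]
21.075 [490.2 248.  292.1] [ 3.1413e+00 -1.4000e-03 -2.6282e+00] 0.007840548348117342
base 1181 ((472.23065185546875, 237.74851989746094), (148.5325164794922, 80.63325500488281), 29.339977264404297)
cheek tops 2198 ((472.8795166015625, 238.2148895263672), (118.49696350097656, 62.6403694152832), 29.254404067993164)
orange 393 [472.6 237.8 136.1] [464.1 225.  123.8] [481.2 251.7 137.6] px 256.0 172.0
blue 11 [499.7 229.4  41.8] [487.4 226.7  39.9] [504.4 257.1  48.1] px 241.0 174.0
-90 84 th [-87.6 -86.  -84.5] r 57.6 h,s,v 30.0 10.0 40.0
-50 276 th [-47.8 -42.9 -40.4] r 59.4 h,s,v 75.0 18.5 27.0
-10 143 th [-3.3 -1.8 -0.1] r 59.9 h,s,v 17.0 233.0 241.0
0 175 th [0.  2.4 4.4] r 60.0 h,s,v 17.0 233.0 241.0
30 4 th [39.3 39.6 39.9] r 57.3 h,s,v 90.0 8.5 31.5
40 180 th [40.2 41.8 49.3] r 59.2 h,s,v 60.0 16.0 29.0
80 9 th [85.4 86.  87.7] r 59.0 h,s,v 30.0 26.0 23.0
y range of wheel [-13.33999993  13.34625907]
white idx x 83 0.457000826473353
phase mod 45 0.4043534420883258
```

Orange is within about 0.5° of vertical and in line with the index. The gripper is clear of everything, so I'm handing in.

```bash
python3 -c "
from cell import env
print(env.job_done())"
```

```text
the job is handed in; nothing more can be done
None
```

The red probe is snapped home in both clips of the empty lane, the small grey counter's orange ridge points straight up to within about 0.5°, and the job is handed in with the robot touching nothing at about 21 s (the judge's verdict was not shown).

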